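Clear the way to the scraper and take it up

ROBOT

A 6-joint arm with a two-finger parallel gripper is mounted at the origin on a cart in front of the work surface, level with it; the furniture and walls round the work are solid. World frame = base frame: x ahead of the robot, y to its left, z up, the work surface at z = 0. Lengths are in mm, angles in rad, forces in N, time in s.
With the tool pointing down it reaches from about 225 to 875 mm from the base axis. Payload 3.4 kg.
Tool frame: the origin (TCP) lies at the very end of the fingers, on their centre line; the grasp point (between the pads) lies bot.tcp_to_grasp behind it (bot.tcp_to_grasp is the distance from the TCP to the grasp point, in mm); z points along the fingers, y is the line along which they close (so a half turn about z gives the same grasp; the last joint's range is limited). The gripper opens to 85 mm and grips with 20 to 120 N. Pads are 22 mm wide; open, the fingers measure 114 mm over their backs; the gripper's body (76 mm by 85 mm) begins 54 mm behind the grasp point. The pads swing forward as they close: fully open they stand 13 mm farther back than shut.
Start: joints at [-1.465, 0.276, 1.505, -0, 1.361, -0.121], TCP at [129.291, -560.311, 210.728] pointing down, gripper open.
Joint ranges: [-2.89, 2.89], [-0.75, 2.08], [0.22, 2.7], [-1.18, 4.32], [0.11, 2.71], [-2.7, 2.7]. Speed limits (rad/s): [2.57, 2.57, 3.14, 3.14, 3.14, 3.14].

INTERFACE

Orientations are given as a unit quaternion [x, y, z, w].
In Python, from rig import readout, camera, ticket, silhouettes, bot gives the robot as it stands. The module is installed in compiled form; this text tells all that it offers.
- The arm moves only by the shell command python3 -m inch 'ROWS'. ROWS is JSON, a list of rows, each a list of 3 entries, a list of its own where there are three numbers: the opening, from -1 (shut) to 1 (fully open), then the shift along the world's x, y, z in mm, then the turn, a rotation vector about the world's x, y, z in rad. A call has exactly 8 rows; each row shifts and turns the commanded pose from where the row before left it; what a row does not reach is not made up. A row lasts 1/8 s, in which the tool goes at most 62.5 mm and 10.7 degrees, less where a joint would pass 70% of its speed; a pose out of reach is approached as far as the arm can. A call is refused whole if a number of a shift passes 62.5 or a number of a turn 0.188, either way. A call with a gripper value outside its range is refused whole. The fingers move at their own pace and stop on an object; the grip force is fixed at half the most. Time passes only in rows, so rows that do not move let the fingers close, or fill a call up. It gives the time, the measured TCP pose, the force, the opening and the grip force at its end, in the units of the state.
- readout.read_state(): the state, without advancing time (a new reading comes with each control period).
- camera(name): name is "scene" or "top" or "wrist"; returns a dict with "image" (420x560x3 uint8, red, green, blue), "K" (3x3 intrinsics, pixels), "k1" (the pictures are not rectified: a ray, as slopes to the right and down, at radius r is drawn at 1 + k1 r^2 times it, then the intrinsics apply), "R" (3x3) and "t" (3): a world point X has camera coordinates R X + t; the wrist camera has in their place "T_tool_cam" (4x4, takes a point from camera to tool coordinates, whose origin is the TCP and whose axes are the flange's). Camera axes: x right, y down, z forward; pixel columns grow to the right and rows downward; lengths in mm; the calibration is good to about 2 mm. A picture is of the moment at which its call begins: read the wrist's pose just before it. There is no depth.
- ticket.sign_off(): hands the job in; it is judged then, once.
Trained networks look in a picture, given as the dict that the camera call returned (one of the last four; its "shot" number tells which), for a name from the list of things; names that differ only in an ending like _2 or _b are one class to them, and where a whole thing is asked for, a point or a joint stands for the part that bears it (a point fixed in the world has none). Each returns a list of dicts, best first, with "conf" (0 to 1); they miss things now and then, are a little off and sometimes report something else, mostly with a low value. They report only what shows in the picture. A call takes as long as a camera call. They do not tell look-alikes from the thing itself.
- silhouettes(picture, query): "region" (420x560 bool, what is visible of it) and "extent" ([left, top, right, bottom] in pixels, round what is visible of it).
The state is a dict: "clock": time; "joint_pos": joint angles; "qd": joint speeds; "tau": joint torques, N m; "tool_pos": TCP position; "ee_rot": TCP orientation; "wrist_force": force on the tool from outside, world axes, zero at the start; "moment": the same for the moment, N m; "grip_width": finger opening in mm; "finger_force": force on a finger pad.
Only numpy, scipy, OpenCV 4.12 (cv2) and the standard library are available. Lean on these libraries where they do the work, as an engineer would, in place of code of your own. Each camera call takes 0.05 s, during which the arm holds its last target. There are 200 camera calls.

TASK

The tall bottle in the wooden caddy crowds the handle of the scraper that stands in the caddy's slanted pocket. Swap the two bottles of the caddy, so that the short one stands down in the well next to the scraper and the tall one in the other well (park one on the clear table in front of the caddy meanwhile), then draw the scraper out of its pocket, turn it flat and level, and finish still holding it so, in the air, about 20 cm above the table and touching nothing but the gripper. Knock nothing over and leave everything else on the table where it is.

Things in the scene. Friction and masses are not known exactly. Their poses are not given: they have to be found in the camera images.
- caddy: fixed wooden caddy: base board 165x275x12 mm, a block (top at z = 46 mm) with two round bottle wells along the caddy's y, and beside it a slanted scraper pocket. Origin at the table under the near well's middle; at yaw 0, x points away from the robot, y left. In front of the board's front edge (x = -82 mm) the table is free for 90 mm, from y = -5 to 100 mm
- pocket (a point): middle of the mouth of the scraper pocket, in the caddy at y = -90 mm, axes as the caddy's: 67 mm wide, 5 mm thick, 70 mm deep along its slope, which goes down 58 degrees below the horizontal toward +x: draw 80 mm along it. Upright cheeks either side: outer faces at caddy y = -131 and -49 mm, tops 78 mm above the table, x = -42 to 78 mm
- well_near (a point): centre of the floor of the well next to the scraper: 62 mm across, 34 mm deep with a 3 mm chamfer, floor 12 mm above the table; axes as the caddy's
- well_far (a point): centre of the floor of the other well, 85 mm from the first along the caddy's +y; same size and axes
- tall_bottle: tall round bottle, 52 mm across, 135 mm high, 0.25 kg (hidden factor 0.8 to 1.3), with a cap 31 mm across over its top 18 mm; shoulders taper below the cap. Origin at the centre of its underside, z up. Starts in the near well.
- short_bottle: short round bottle, 44 mm across, 98 mm high, 0.12 kg (same hidden factor range), with a cap 31 mm across over its top 20 mm; shoulders taper below the cap. Origin at the centre of its underside, z up. Starts in the far well.
- scraper: paint scraper, 190 mm long, 80 g. Its x runs from the handle's end (-95 mm) to the blade's edge (+95), y across, z out of its flat face; origin mid-length on the underside. Handle: x = -95 to 11 mm, 34 mm wide, z = 0 to 15 mm. Blade 60 mm wide, thin. Starts blade down in the pocket with its x about 50 degrees below the horizontal, handle leaning to the caddy's -x, y along the caddy's y.
- pot: bystander: small red pot with a lid, 57 mm across, 60 mm high, near the far-well end of the caddy; origin at the centre of its underside
- primer: bystander: round white-capped bottle, 52 mm across, 120 mm high, standing behind the caddy; origin at the centre of its underside
- tape: bystander: roll of tape lying flat, 104 mm across, 24 mm high, at the left side of the table; origin at the centre of its underside
- tube_a: bystander: paint tube lying on the table's right side, 100x58x38 mm; origin at the centre of its underside
- brush: bystander: flat brush lying at the table's right edge, 240x23x12 mm; origin at the centre of its underside
Things that resemble listed ones, but are neither listed nor needed, are in the scene too. Leave any turquoise look-alike of the tall_bottle alone. What is shaped like the short_bottle but green is not meant.

How it is judged:
By the outcome, as a careful person would: the job done as asked, in the order asked, and still so for the second after the job is handed in, while the arm keeps its last pose, push and grip.
It also fails if it takes over 64 s, if anything falls off the work surface, if the arm or the gripper's body presses on something with over 40 N, if the wrist force passes 120 N, or if a joint passes its speed limit or range.

## Working session

There is one attempt and no reset: what is moved stays moved. The work goes in short steps, Python scripts to look and compute and a shell command to move; the robot and the scene stay as the last step left them, time stands still between calls to the robot, and variables do not carry over. Pictures are saved under pics/ and viewed, at most 10 in all, crops included, and the job is handed in when it is done.

```bash
mkdir -p pics; ls; python3 - <<'E'
from rig import readout,camera,silhouettes,bot
import cv2,numpy as np
s=readout.read_state();print({k:np.round(v,3).tolist() for k,v in s.items()},bot.tcp_to_grasp)
for n in ["scene","top"]:
    p=camera(n);cv2.imwrite(f"pics/{n}0.png",p["image"][:,:,::-1]);
    print(n,p["K"].tolist(),p["k1"],np.round(p["R"],4).tolist(),p["t"])
    for q in ["caddy","tall_bottle","short_bottle","scraper","pot","primer"]:
        print(q,[(round(float(d["conf"]),2),d["extent"]) for d in silhouettes(p,q)])
E
```

```text
pics
{'clock': 0.0, 'joint_pos': [-1.465, 0.277, 1.506, -0.0, 1.361, -0.121], 'qd': [-0.002, 0.001, -0.001, 0.001, 0.001, 0.002], 'tau': [0.001, -41.677, -24.58, -0.0, 0.011, -0.0], 'tool_pos': [129.23, -559.706, 209.84], 'ee_rot': [0.994, 0.113, 0.0, -0.001], 'wrist_force': [-0.296, -0.045, -0.057], 'moment': [-0.033, -0.004, 0.039], 'finger_force': 0.0, 'grip_width': 85.175} 18.700000000000003
scene [[418.94989315240883, 0.0, 280.9823920053282], [0.0, 418.94989315240883, 217.8448551784117], [0.0, 0.0, 1.0]] -0.05392250669663504 [[-0.6901, -0.7235, -0.0134], [-0.4983, 0.4885, -0.7163], [0.5248, -0.4877, -0.6977]] [336.22043249 336.52964184 879.5926586 ]
caddy [(0.93, [202.4, 186.9, 302.4, 287.3])]
tall_bottle [(0.89, [243.3, 200.1, 262.7, 242.0]), (0.63, [308.9, 223.3, 331.9, 268.7]), (0.28, [351.6, 222.2, 376.0, 240.5])]
short_bottle [(0.66, [176.7, 247.6, 194.5, 284.8]), (0.6, [226.8, 228.5, 244.3, 262.4]), (0.51, [260.3, 181.2, 291.7, 200.0])]
scraper [(0.6, [263.4, 179.7, 291.7, 200.0]), (0.5, [202.4, 194.1, 224.9, 237.2])]
pot [(0.8, [200.2, 264.8, 226.4, 295.0])]
primer [(0.92, [202.0, 195.6, 227.3, 239.8])]
top [[456.0022068446172, 0.0, 277.32216385890916], [0.0, 456.0022068446172, 212.79762698735934], [0.0, 0.0, 1.0]] -0.0772931578135824 [[0.0089, -0.9998, 0.0179], [-0.991, -0.0112, -0.1334], [0.1336, -0.0166, -0.9909]] [ -31.38583271  525.10334094 1075.97185796]
caddy [(0.8, [198.2, 151.2, 320.3, 244.2])]
tall_bottle [(0.88, [245.7, 184.0, 268.4, 209.0]), (0.81, [279.2, 256.1, 301.6, 279.1])]
short_bottle [(0.81, [214.3, 190.3, 233.3, 218.3]), (0.71, [161.5, 173.5, 185.1, 192.4])]
scraper [(0.64, [287.0, 175.6, 312.2, 204.8])]
pot [(0.66, [170.6, 208.3, 195.1, 231.3]), (0.61, [215.6, 189.6, 233.4, 216.0]), (0.39, [199.2, 150.6, 319.3, 241.9])]
primer [(0.62, [220.5, 135.2, 244.7, 162.9])]
```

```bash
python3 - <<'E'
import cv2
a=cv2.imread("pics/scene0.png")[150:320,150:400];b=cv2.imread("pics/top0.png")[110:300,140:380]
cv2.imwrite("pics/sc.png",cv2.resize(a,None,fx=3.2,fy=3.2,interpolation=2)[:544,:800]);cv2.imwrite("pics/tc.png",cv2.resize(b,None,fx=3,fy=3,interpolation=2))
E
```

```text
(no output)
```

View pics/sc.png

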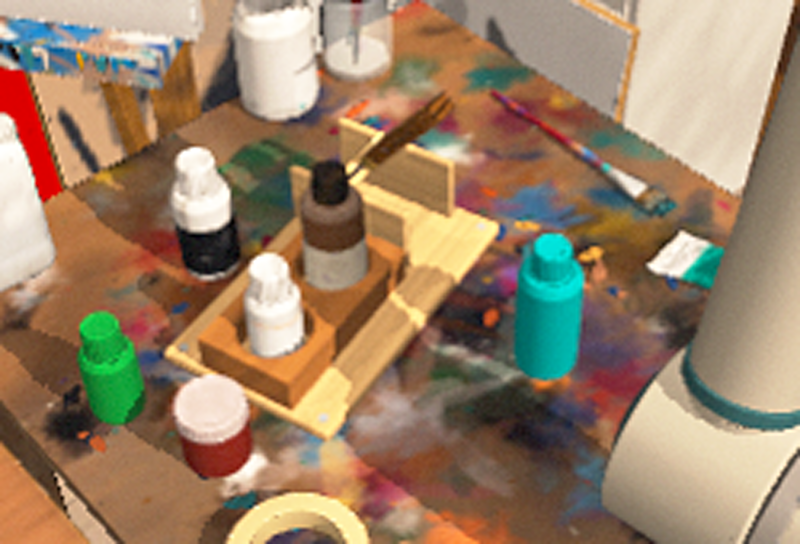

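View pics/tc.png

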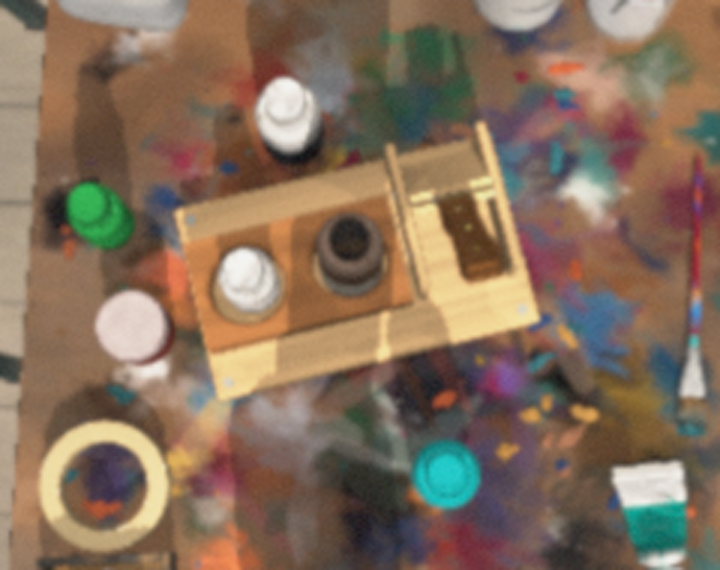

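The scene crop shows the dark-capped tall bottle at full px (253,222), the white short one at (236,246), and the scraper handle at (280,190). The turquoise look-alike is at (321,246). The top crop puts the board corners at about (214,243), (319,216) and (199,181).

```bash
cat > h.py <<'E'
import numpy as np,cv2
from scipy.optimize import least_squares
from scipy.spatial.transform import Rotation as Ro
from rig import readout,camera,silhouettes,bot
def RT(p,s=None):
    if "R" in p: return np.array(p["R"]),np.array(p["t"])
    T=np.eye(4);T[:3,:3]=Ro.from_quat(s["ee_rot"]).as_matrix();T[:3,3]=s["tool_pos"]
    M=np.linalg.inv(T@np.array(p["T_tool_cam"]));return M[:3,:3],M[:3,3]
def proj(p,X,s=None):
    R,t=RT(p,s);c=np.atleast_2d(X)@R.T+t;u=c[:,:2]/c[:,2:];u=u*(1+p["k1"]*(u**2).sum(1,keepdims=True))
    K=np.array(p["K"]);return u*[K[0,0],K[1,1]]+K[:2,2]
def ray(p,uv,s=None):
    R,t=RT(p,s);K=np.array(p["K"]);d=(np.array(uv,float)-K[:2,2])/[K[0,0],K[1,1]];u=d.copy()
    for _ in range(8): u=d/(1+p["k1"]*(u@u))
    v=R.T@np.r_[u,1];return -R.T@t,v/np.linalg.norm(v)
def atz(p,uv,z,s=None):
    o,v=ray(p,uv,s);return o+v*(z-o[2])/v[2]
A=np.linspace(0,2*np.pi,48,endpoint=False)
def bottle(r,h,hc,rc=15.5,sh=14):
    return np.array([[rr*np.cos(a),rr*np.sin(a),z] for rr,z in [(r,0),(r,h-hc-sh),(rc,h-hc),(rc,h)] for a in A])
def ext(p,B,c,s=None):
    q=proj(p,B+c,s);return np.r_[q.min(0),q.max(0)]
E
python3 - <<'E'
from h import *
S,T=camera("scene"),camera("top")
# caddy: x,y,yaw,ymax
obs=[(T,(214,243.3),0,1),(T,(319.3,216),0,0),(T,(199.3,180.7),1,1),(S,(253.1,286.6),0,1),(S,(201.6,260),1,1),(S,(305.6,221.3),0,0)]
def P(v,b,l):
    c,s=np.cos(v[2]),np.sin(v[2]);x=-82+165*b;y=v[3]-275*(1-l);return [v[0]+c*x-s*y,v[1]+s*x+c*y,12]
f=lambda v:np.concatenate([proj(p,P(v,b,l))[0]-uv for p,uv,b,l in obs])
r=least_squares(f,[500,0,.23,140]);v=r.x;print("caddy",v.round(3),r.fun.round(1))
c,s=np.cos(v[2]),np.sin(v[2]);W=lambda x,y:(v[0]+c*x-s*y,v[1]+s*x+c*y)
print("near",W(0,0),"far",W(0,85),"park",W(-127,48),"pocket",W(0,-90))
def fit(q,B,c0):
    res=[]
    ob=[]
    for p in (S,T):
        L=silhouettes(p,q);e0=ext(p,B,c0)
        L=[d for d in L if np.abs(np.array(d["extent"])-e0)[:3].max()<15]
        if L: ob.append((p,np.array(L[0]["extent"])))
    w=[np.array([1,1,1,0]) if p is S else np.ones(4) for p,_ in ob]
    if q not in("tall_bottle","short_bottle") or c0[2]==0:w=[np.ones(4)]*2
    r=least_squares(lambda x:np.concatenate([(ext(p,B,x)-e)*ww for (p,e),ww in zip(ob,w)]),c0)
    print(q,len(ob),r.x.round(1),r.fun.round(1),"caddy frame",(np.array([[c,s],[-s,c]])@(r.x[:2]-v[:2])).round(1));return r.x
fit("tall_bottle",bottle(26,135,18),np.r_[W(0,0),12]);fit("short_bottle",bottle(22,98,20),np.r_[W(0,85),12])
g=atz(T,(290,268),60);fit("tall_bottle",bottle(26,135,18),np.r_[g[:2],0])
g=atz(T,(183,220),40);fit("pot",bottle(28.5,60,15,28.5,5),np.r_[g[:2],0]);g=atz(T,(233,150),60);fit("primer",bottle(26,120,20),np.r_[g[:2],0])
# scraper handle end (top px from crop): near end corners and upper
for p,n in((S,"scene"),(T,"top")):
    for d in silhouettes(p,"scraper"): print(n,d["conf"],d["extent"])
E
```

```text
caddy [ 2.240436e+03 -6.243041e+03  2.620000e-01  6.621656e+03] [-1.3  0.8  0.9  0.7 -1.8 -0.3  0.  -1.  -0.1 -0.5  0.9 -2.2]
near (np.float64(2240.435847495075), np.float64(-6243.041301130059)) far (np.float64(2218.4559269310334), np.float64(-6160.932330292529)) park (np.float64(2105.343194748718), np.float64(-6229.514469499845)) pocket (np.float64(2263.7087045628837), np.float64(-6329.98021142862))Traceback (most recent call last):
  File "<stdin>", line 22, in <module>
  File "<stdin>", line 20, in fit
    return func(*args, **kwargs)
    vector_fun = VectorFunction(
        fun_wrapped,
    ...<6 lines>...
        workers=workers
    )
    self._update_fun()
    ~~~~~~~~~~~~~~~~^^
    self.f = self.fun_wrapped(xp_copy(self.x))
             ~~~~~~~~~~~~~~~~^^^^^^^^^^^^^^^^^
    return np.atleast_1d(self.fun(x))
                         ~~~~~~~~^^^
    return self.f(x, *self.args, **self.kwargs)
           ~~~~~~^^^^^^^^^^^^^^^^^^^^^^^^^^^^^^
  File "<stdin>", line 20, in <lambda>
ValueError: need at least one array to concatenate
```

```bash
cat > fit.py <<'E'
from h import *
S,T=camera("scene"),camera("top")
obs=[(T,(214,243.3),0,1),(T,(319.3,216),0,0),(T,(199.3,180.7),1,1),(S,(253.1,286.6),0,1),(S,(201.6,260),1,1),(S,(305.6,221.3),0,0)]
ob2=[(T,(302.3,150.7),(78,-131,78)),(S,(291.9,208.4),(-42,-131,78)),(S,(256.3,187.5),(78,-131,78)),(T,(270,159),(78,-51,78)),(S,(276.6,217.8),(-42,-51,78))]
def Q(v,x,y,z):
    c,s=np.cos(v[2]),np.sin(v[2]);return [v[0]+c*x-s*y,v[1]+s*x+c*y,z]
f=lambda v:np.concatenate([proj(p,Q(v,-82+165*b,v[3]-275*(1-l),12))[0]-uv for p,uv,b,l in obs]+[proj(p,Q(v,*X))[0]-uv for p,uv,X in ob2])
r=least_squares(f,[500,0,.23,135],loss="soft_l1",x_scale=[10,10,.1,10]);v=r.x;print("caddy",v.round(3),r.fun.round(1))
c,s=np.cos(v[2]),np.sin(v[2]);W=lambda x,y:np.array(Q(v,x,y,0)[:2])
for n,x in dict(near=(0,0),far=(0,85),park=(-127,48),pocket=(0,-90)).items(): print(n,W(*x).round(1))
def fit(q,B,c0,bw=1):
    ob=[]
    for p in (S,T):
        e0=ext(p,B,c0);L=[d for d in silhouettes(p,q)];L.sort(key=lambda d:np.abs(np.array(d["extent"])-e0)[:3].max())
        if L and np.abs(np.array(L[0]["extent"])-e0)[:3].max()<15: ob.append((p,np.array(L[0]["extent"])))
    if not ob: print(q,"none");return
    w=np.array([1,1,1,bw])
    r=least_squares(lambda x:np.concatenate([(ext(p,B,x)-e)*w for p,e in ob]),c0)
    print(q,len(ob),r.x.round(1),r.fun.round(1),"caddy frame",(np.array([[c,s],[-s,c]])@(r.x[:2]-v[:2])).round(1))
if __name__=="__main__":
    fit("tall_bottle",bottle(26,135,18),np.r_[W(0,0),12],0);fit("short_bottle",bottle(22,98,20),np.r_[W(0,85),12],0)
    g=atz(T,(290,268),60);fit("tall_bottle",bottle(26,135,18),np.r_[g[:2],0])
    g=atz(T,(183,220),40);fit("pot",bottle(28.5,60,15,28.5,5),np.r_[g[:2],0]);g=atz(T,(233,150),60);fit("primer",bottle(26,120,20),np.r_[g[:2],0])
    for p,n in((S,"scene"),(T,"top")):
        for d in silhouettes(p,"scraper"): print(n,d["conf"],d["extent"])
E
python3 fit.py
```

```text
caddy [5.61377e+02 2.79210e+01 2.58000e-01 1.30059e+02] [-1.6  0.8  0.8  1.1 -1.8 -0.3 -0.1 -0.9 -0.2 -0.5  1.1 -2.  -2.1  0.
  0.5 -8.1  0.5 -1.3 -2.2 -0.4  0.7 -0.3]
near [561.4  27.9]
far [539.7 110.1]
park [426.3  42. ]
pocket [584.3 -59.1]
tall_bottle 2 [ 5.693e+02  2.440e+01 -2.000e-01] [ 1.3  0.5  3.1  0.   1.  -2.7 -3.9 -0. ] caddy frame [ 6.8 -5.4]
short_bottle 2 [550.7 101.8   9.4] [-2.7 -0.1  1.   0.  -0.8  1.1  2.2 -0. ] caddy frame [ 8.5 74.2]
tall_bottle 1 [392.3 -62.  -72. ] [-0.3  0.3  0.3 -0.3] caddy frame [-186.4  -43.9]
pot 2 [510.1 200.5  -2.1] [-1.7 -0.2  1.4  0.7 -1.7 -1.6  2.4  1.6] caddy frame [ -5.6 179.9]
primer 1 [648.2  90.9  29.3] [-0.5  0.2  0.5 -0.3] caddy frame [100.   38.8]
scene 0.75 [262.9, 180.5, 290.3, 199.0]
top 0.7 [287.9, 174.9, 311.9, 206.1]
```

```bash
sed -i 's/(291.9,208.4)/(291.9,200.2)/' fit.py
python3 -m inch '[[1,[10,38,20],[0,0,0.1]],[1,[10,38,20],[0,0,0.1]],[1,[15,39,20],[0,0,0.1]],[1,[20,39,20],[0,0,0.1]],[1,[25,39,20],[0,0,0.1]],[1,[25,39,10],[0,0,0.1]],[1,[25,39,5],[0,0,0.1]],[1,[25,39,5],[0,0,0.1]]]'
python3 -m inch '[[1,[25,39,0],[0,0,0.1]],[1,[25,39,0],[0,0,0.1]],[1,[25,39,0],[0,0,0.1]],[1,[25,39,0],[0,0,0.1]],[1,[25,39,0],[0,0,0.1]],[1,[25,38,0],[0,0,0.1]],[1,[25,38,0],[0,0,0.1]],[1,[30,38,0],[0,0,0.1]]]'
python3 - <<'E'
from h import *
s=readout.read_state();p=camera("wrist");print(s["tool_pos"],s["ee_rot"],s["joint_pos"],np.round(p["T_tool_cam"],3).tolist(),p["K"])
cv2.imwrite("pics/w1.png",p["image"][:,:,::-1])
for q in ["tall_bottle","short_bottle","scraper"]: print(q,[(round(float(d["conf"]),2),d["extent"]) for d in silhouettes(p,q)])
E
```

```text
clock: 2.6
tool_pos: [284.9, -249.0, 331.2]
ee_rot: [0.87, 0.492, 0.0, 0.001]
wrist_force: [0.2, -0.1, 0.4]
grip_width: 85.6
finger_force: 0.0
clock: 3.6
tool_pos: [489.8, 60.1, 331.0]
ee_rot: [0.61, 0.793, 0.0, 0.0]
wrist_force: [0.6, -1.0, 0.6]
grip_width: 85.8
finger_force: 0.0
[489.81921259  60.0770489  331.03193932] [6.09618126e-01 7.92695106e-01 9.30935883e-05 4.48096508e-04] [-1.87548289e-02  1.04167830e-01  1.43476736e+00 -3.83408892e-04
  1.60182621e+00 -2.78405529e-01] [[-0.0, -0.961, -0.275, 70.383], [1.0, -0.0, 0.0, -1.095], [-0.0, -0.275, 0.961, -164.531], [0.0, 0.0, 0.0, 1.0]] [[300.43080686   0.         280.37376687]
 [  0.         300.43080686 215.06792024]
 [  0.           0.           1.        ]]
tall_bottle [(0.77, [173.7, 208.2, 219.7, 260.2]), (0.7, [299.2, 193.0, 345.8, 246.6]), (0.47, [376.2, 179.5, 432.6, 220.3])]
short_bottle [(0.97, [307.5, 143.6, 344.7, 176.2]), (0.64, [365.5, 63.0, 415.0, 104.7])]
scraper [(0.8, [281.6, 262.0, 338.8, 321.7]), (0.18, [377.6, 179.3, 434.1, 222.8])]
```

View pics/w1.png

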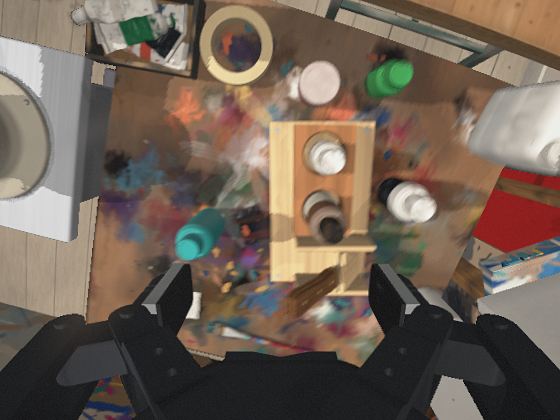

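The wrist view shows the far well with the short bottle at (325,153), the tall bottle's cap at (329,230), and the scraper handle from about (338,265) to (290,312). The board corners are at (270,122), (375,122) and (270,283).

```bash
cat > fit2.py <<'E'
import fit as F
from h import *
s=readout.read_state();P=camera("wrist");S,T=F.S,F.T
g=cv2.cvtColor(P["image"],cv2.COLOR_RGB2GRAY)
C=np.array([[270,122],[375,122],[270,283]],np.float32).reshape(-1,1,2);C=cv2.cornerSubPix(g,C,(4,4),(-1,-1),(3,30,.01)).reshape(-1,2);print(C)
f=lambda v:np.r_[F.f(v),2*np.concatenate([proj(P,F.Q(v,x,v[3]-275*l,12),s)[0]-u for u,(x,l) in zip(C,[(-82,0),(83,0),(-82,1)])])]
r=least_squares(f,F.v,loss="soft_l1",x_scale=[10,10,.1,10]);v=r.x;print("caddy",v.round(3).tolist(),r.fun.round(1))
c,sn=np.cos(v[2]),np.sin(v[2])
for n,x in dict(near=(0,0,0),far=(0,85,0),park=(-127,48,0)).items(): print(n,np.round(F.Q(v,*x),1))
def fit(q,B,c0):
    ob=[]
    for p,ss in ((S,None),(T,None),(P,s)):
        e0=ext(p,B,c0,ss);L=silhouettes(p,q);L.sort(key=lambda d:np.abs(np.array(d["extent"])-e0)[:3].max())
        if L and np.abs(np.array(L[0]["extent"])-e0)[:3].max()<15: ob.append((p,ss,np.array(L[0]["extent"])))
    # top-of-bottle edges only: hidden base -> weight visible sides
    for free in (1,0):
        x=least_squares(lambda x:np.concatenate([(ext(p,B,[x[0],x[1],x[2] if free else c0[2]],ss)-e)*[1,1,1,0 if p is S else 1] for p,ss,e in ob]),c0,loss="soft_l1");
        print(q,len(ob),x.x.round(1),x.fun.round(1),"caddy",(np.array([[c,sn],[-sn,c]])@(x.x[:2]-v[:2])).round(1))
fit("tall_bottle",bottle(26,135,18),F.Q(v,0,0,12));fit("short_bottle",bottle(22,98,20),F.Q(v,0,85,12))
w=atz(P,(205,235),60,s);fit("tall_bottle",bottle(26,135,18),[w[0],w[1],0])
# prediction picture
im=P["image"][:,:,::-1].copy()
def dr(X,col):
    for a in proj(P,X,s): cv2.circle(im,tuple(int(round(k*4)) for k in a),3,col,-1,shift=2)
big=cv2.resize(im[90:350,170:440],None,fx=2.96,fy=2.3) if 0 else None
im=cv2.resize(im,None,fx=3,fy=3,interpolation=2)
def dr(X,col):
    for a in proj(P,X,s): cv2.circle(im,tuple(int(k*3) for k in a+.5),1,col,-1)
for y,hb,rb,col in((0,135,26,(0,0,255)),(85,98,22,(255,0,0))):
    dr(np.array([F.Q(v,31*np.cos(a),y+31*np.sin(a),46) for a in A]),(0,255,0))
    dr(np.array([F.Q(v,15.5*np.cos(a),y+15.5*np.sin(a),12+hb) for a in A]),col)
    dr(np.array([F.Q(v,rb*np.cos(a),y+rb*np.sin(a),60) for a in A]),col)
for x in(-42,78):
  for y in(-131,-49): dr(np.array([F.Q(v,x,y,78)]),(255,0,255))
cv2.imwrite("pics/w2.png",im[340:940,540+200:1340+60])
E
python3 fit2.py
```

```text
caddy [5.61807e+02 2.68450e+01 2.60000e-01 1.31232e+02] [-1.5  0.8  0.8  0.9 -1.9 -0.3 -0.1 -0.9 -0.2 -0.4  1.  -2.1 -1.7 -0.2
  0.6 -0.2  0.5 -1.5 -1.8 -0.6  0.8 -0.6]
near [561.8  26.8]
far [540. 109.]
park [426.7  40.6]
pocket [584.9 -60.1]
[[270.37598 121.31917]
 [374.55502 121.97845]
 [271.10513 281.2121 ]]
caddy [562.427, 27.029, 0.256, 131.122] [-1.7  0.4  0.7  0.9 -1.8 -0.7 -0.5 -1.  -0.4 -0.7  0.9 -2.  -1.6 -0.3
  0.5 -0.2  0.6 -1.6 -1.7 -0.8  0.6 -0.7 -2.5  0.   2.1 -0.6 -0.5  1.3]
near [562.4  27.    0. ]
far [540.9 109.3   0. ]
park [427.4  41.3   0. ]
tall_bottle 3 [565.8  21.1   0.7] [ -0.1   1.    3.3   0.  -11.6  -6.5  -3.6   2.6   3.8   1.2  -0.9   0.5] caddy [ 1.8 -6.6]
tall_bottle 3 [561.2  24.1  12. ] [ -0.2  -0.9   3.5   0.  -13.2  -5.5  -4.8   3.7   2.1   0.1  -1.6   0.7] caddy [-1.9 -2.5]
short_bottle 2 [544.8 101.    7.2] [-1.2  0.4 -0.8  0.  -0.6 -0.5 -0.1  3.3] caddy [ 1.7 76. ]
short_bottle 2 [543.5 101.8  12. ] [-1.3 -0.5 -0.8  0.  -1.  -1.1 -0.1  3.1] caddy [ 0.6 77.1]
tall_bottle 3 [390.8 -51.2  -9.5] [ 1.5  1.4  1.6  0.  -2.5 -1.1  0.3 -0.7 -0.9 -3.7  8.3  1.4] caddy [-185.8  -32.2]
tall_bottle 3 [390.1 -48.5   0. ] [ 1.1 -0.7  1.4  0.  -3.5 -1.  -0.6 -0.4 -3.5 -3.9  7.3  2.5] caddy [-185.8  -29.5]
```

View pics/w2.png

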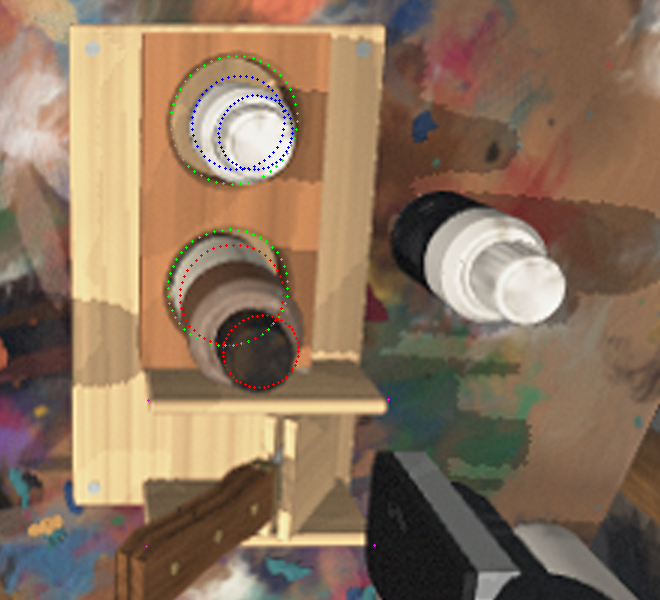

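The overlay matches: wells in green, and the tall bottle centred. The short bottle sits about 3 mm toward +x/-y of its well centre. Next I grasp the short bottle.

```bash

python3 -m inch '[[1,[27,23,-20],[0,0,0]],[1,[27.5,23,-40],[0,0,0]],[1,[0,0,-45],[0,0,0]],[1,[0,0,-45],[0,0,0]],[1,[0,0,-45],[0,0,0]],[1,[0,0,-40],[0,0,0]],[1,[0,0,-25],[0,0,0]],[1,[0,0,-11],[0,0,0]]]'
python3 - <<'E'
from h import *
s=readout.read_state();print(s["joint_pos"])
p=camera("wrist");cv2.imwrite("pics/w3.png",p["image"][:,:,::-1])
E
```

```text
clock: 5.4
tool_pos: [542.9, 104.6, 58.2]
ee_rot: [0.611, 0.792, -0.001, -0.001]
wrist_force: [0.0, 0.3, -0.2]
grip_width: 85.5
finger_force: 0.0
[ 6.45170241e-02  3.72623056e-01  1.77413236e+00 -5.52707393e-06
  9.97448760e-01 -1.91464733e-01]
```

View pics/w3.png

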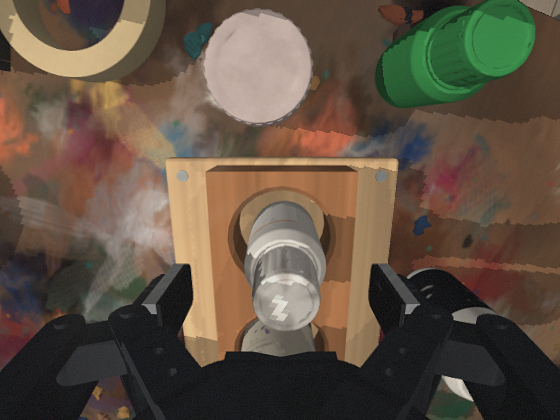

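The bottle stands between the fingers, with its cap at (286,300). I lower 8 mm more and close.

```bash

python3 -m inch '[[1,[1,1,-4],[0,0,0]],[1,[0,0,-4],[0,0,0]],[-1,[0,0,0],[0,0,0]],[-1,[0,0,0],[0,0,0]],[-1,[0,0,0],[0,0,0]],[-1,[0,0,0],[0,0,0]],[-1,[0,0,0],[0,0,0]],[-1,[0,0,0],[0,0,0]]]'
```

```text
clock: 6.45
tool_pos: [545.0, 105.6, 52.9]
ee_rot: [0.611, 0.792, 0.0, 0.0]
wrist_force: [-1.4, 0.7, 5.6]
grip_width: 39.2
finger_force: 59.5
```

Width 39 means the pads are on the shoulder taper. I reopen and go 6 mm lower.

```bash

python3 -m inch '[[1,[0,0,0],[0,0,0]],[1,[0,0,0],[0,0,0]],[1,[0,0,-3],[0,0,0]],[1,[0,0,-4],[0,0,0]],[-1,[0,0,0],[0,0,0]],[-1,[0,0,0],[0,0,0]],[-1,[0,0,0],[0,0,0]],[-1,[0,0,0],[0,0,0]]]'
```

```text
clock: 7.45
tool_pos: [545.0, 105.6, 45.2]
ee_rot: [0.611, 0.792, 0.0, 0.0]
wrist_force: [-1.2, -0.7, 3.4]
grip_width: 40.6
finger_force: 60.5
```

```bash

python3 -m inch '[[-1,[0,0,10],[0,0,0]],[-1,[0,0,25],[0,0,0]],[-1,[0,0,25],[0,0,0]],[-1,[-20,-11,0],[0,0,0]],[-1,[-33,-18,0],[0,0,0]],[-1,[-33,-18,0],[0,0,0]],[-1,[-32,-16,0],[0,0,0]],[-1,[0,0,-20],[0,0,0]]]'
python3 - <<'E'
from h import *
s=readout.read_state();print(s["joint_pos"])
p=camera("scene");cv2.imwrite("pics/s4.png",cv2.resize(p["image"][130:330,140:420,::-1],None,fx=2.8,fy=2.8))
E
```

```text
clock: 8.45
tool_pos: [425.1, 42.1, 85.7]
ee_rot: [0.612, 0.791, 0.0, 0.001]
wrist_force: [0.0, 1.1, -1.5]
grip_width: 40.7
finger_force: 60.9
[-6.43899062e-02  1.69944447e-01  1.99758383e+00 -1.93661206e-04
  9.72484404e-01 -3.19037636e-01]
```

View pics/s4.png

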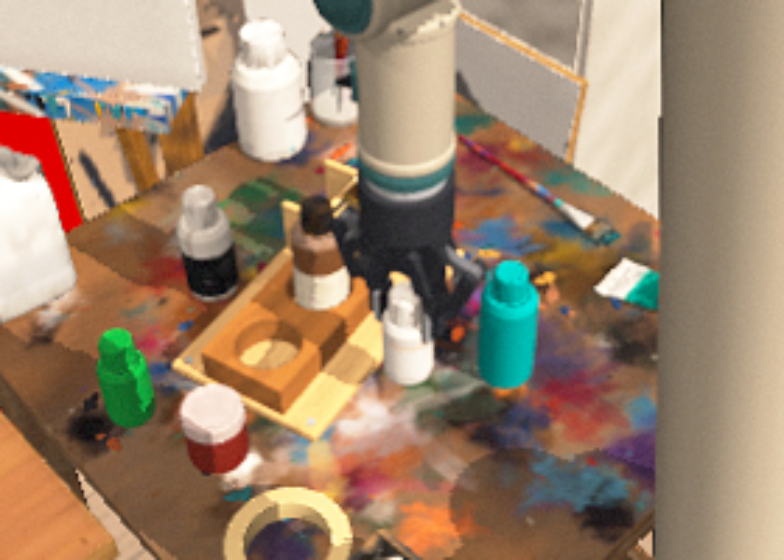

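Held upright (short bottle at px (408,335)). I lower it and release.

```bash

python3 -m inch '[[-1,[0,0,-20],[0,0,0]],[-1,[0,0,-20],[0,0,0]],[-1,[0,0,-8],[0,0,0]],[-1,[0,0,-3],[0,0,0]],[-1,[0,0,0],[0,0,0]],[0.7,[0,0,0],[0,0,0]],[0.7,[0,0,0],[0,0,0]],[0.8,[0,0,0],[0,0,0]]]'
```

```text
clock: 9.5
tool_pos: [427.1, 42.7, 34.1]
ee_rot: [0.611, 0.792, 0.0, 0.0]
wrist_force: [-0.1, -0.0, 0.4]
grip_width: 77.1
finger_force: 0.0
```

```bash

python3 -m inch '[[1,[0,0,30],[0,0,0]],[1,[0,0,45],[0,0,0]],[1,[0,0,45],[0,0,0]],[1,[0,0,45],[0,0,0]],[1,[34,-4,10],[0,0,0]],[1,[40,-5,0],[0,0,0]],[1,[40,-5,0],[0,0,0]],[1,[20,-2,0],[0,0,0]]]'
python3 -m inch '[[1,[0,0,-30],[0,0,0]],[1,[0,0,-35],[0,0,0]],[1,[0,0,-30],[0,0,0]],[1,[0,0,-20],[0,0,0]],[1,[0,0,-10],[0,0,0]],[-1,[0,0,0],[0,0,0]],[-1,[0,0,0],[0,0,0]],[-1,[0,0,0],[0,0,0]]]'
```

```text
clock: 10.5
tool_pos: [562.8, 26.3, 208.5]
ee_rot: [0.611, 0.791, 0.0, 0.0]
wrist_force: [-0.5, -0.1, 0.2]
grip_width: 85.3
finger_force: 0.0
clock: 11.5
tool_pos: [562.1, 26.5, 85.4]
ee_rot: [0.611, 0.792, 0.001, 0.001]
wrist_force: [-0.2, -1.1, 4.5]
grip_width: 48.0
finger_force: 61.1
```

```bash

python3 -m inch '[[-1,[0,0,10],[0,0,0]],[-1,[0,0,25],[0,0,0]],[-1,[0,0,25],[0,0,0]],[-1,[-5,22,0],[0,0,0]],[-1,[-9,33,0],[0,0,0]],[-1,[-7,27.5,0],[0,0,0]],[-1,[0,0,0],[0,0,0]],[-1,[0,0,-10],[0,0,0]]]'
python3 - <<'E'
from h import *
import fit as F
v=[562.427,27.029,.256,131]
s=readout.read_state();P=camera("wrist");print(s["tool_pos"])
im=cv2.resize(P["image"][:,:,::-1],None,fx=2,fy=2)
for X,col in(((31,85,46),(0,255,0)),((31,0,46),(0,255,0)),((26,85,s["tool_pos"][2]-73.4),(0,0,255))):
    for a in proj(P,np.array([F.Q(v,X[0]*np.cos(a),X[1]+X[0]*np.sin(a),X[2]) for a in A]),s): cv2.circle(im,tuple(int(k*2) for k in a),1,col,-1)
cv2.imwrite("pics/w5.png",im[260:840,200:900])
E
```

```text
clock: 12.5
tool_pos: [540.7, 109.0, 134.3]
ee_rot: [0.611, 0.792, 0.001, 0.001]
wrist_force: [-0.1, 0.7, -2.1]
grip_width: 47.6
finger_force: 62.4
caddy [5.61807e+02 2.68450e+01 2.60000e-01 1.31232e+02] [-1.5  0.8  0.8  0.9 -1.9 -0.3 -0.1 -0.9 -0.2 -0.4  1.  -2.1 -1.7 -0.2
  0.6 -0.2  0.5 -1.5 -1.8 -0.6  0.8 -0.6]
near [561.8  26.8]
far [540. 109.]
park [426.7  40.6]
pocket [584.9 -60.1]
[538.88448639 108.37326446 132.37451138]
```

View pics/w5.png

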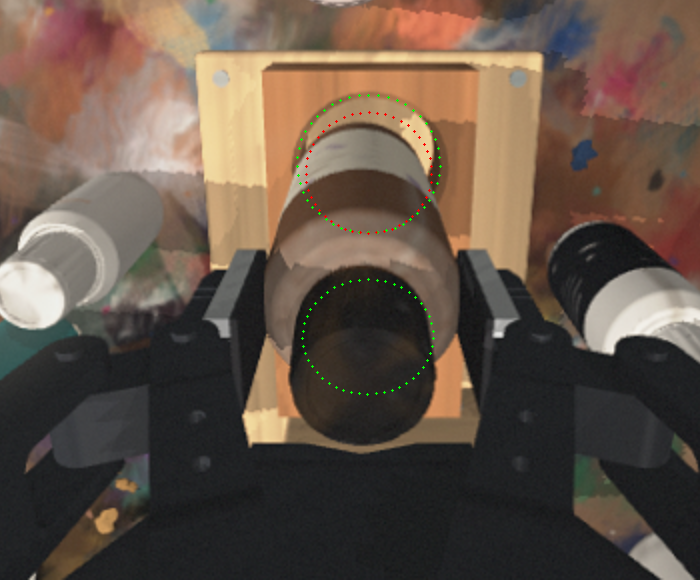

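The short bottle is parked safely at the left. The held tall bottle's base rim is at (362,125) against the predicted (368,112), so it sits about 3–4 mm toward -y. I correct by +3 mm and lower.

```bash

python3 -m inch '[[-1,[0,3,0],[0,0,0]],[-1,[0,0,-8],[0,0,0]],[-1,[0,0,-6],[0,0,0]],[-1,[0,0,-5],[0,0,0]],[-1,[0,0,-5],[0,0,0]],[-1,[0,0,-4],[0,0,0]],[-1,[0,0,0],[0,0,0]],[-1,[0,0,0],[0,0,0]]]'
```

```text
clock: 13.65
tool_pos: [539.9, 112.2, 105.9]
ee_rot: [0.611, 0.792, 0.0, 0.0]
wrist_force: [0.8, -0.4, -2.8]
grip_width: 47.8
finger_force: 62.4
```

```bash

python3 -m inch '[[-1,[0,0,-8],[0,0,0]],[-1,[0,0,-7],[0,0,0]],[-1,[0,0,-4],[0,0,0]],[-1,[0,0,0],[0,0,0]],[0.7,[0,0,0],[0,0,0]],[1,[0,0,0],[0,0,0]],[1,[0,0,0],[0,0,0]],[1,[0,0,10],[0,0,0]]]'
```

```text
clock: 14.65
tool_pos: [539.2, 112.1, 96.6]
ee_rot: [0.611, 0.792, -0.0, -0.001]
wrist_force: [0.6, 0.1, -0.2]
grip_width: 85.5
finger_force: 0.0
```

```bash

python3 -m inch '[[1,[0,0,40],[0,0,0]],[1,[0,0,45],[0,0,0]],[1,[-12,-8,20],[0,0,0]],[1,[-35,-22,0],[0,0,0]],[1,[-35,-22,0],[0,0,0]],[1,[-30,-17.5,0],[0,0,0]],[1,[0,0,-25],[0,0,0]],[1,[0,0,-35],[0,0,0]]]'
python3 - <<'E'
from h import *
s=readout.read_state();P=camera("wrist");print(s["tool_pos"])
cv2.imwrite("pics/w6.png",P["image"][:,:,::-1])
E
```

```text
clock: 15.65
tool_pos: [429.0, 42.3, 143.1]
ee_rot: [0.611, 0.791, 0.002, 0.002]
wrist_force: [-0.1, 0.0, -0.2]
grip_width: 85.6
finger_force: 0.0
[428.97241255  42.31631013 143.06496797]
```

View pics/w6.png

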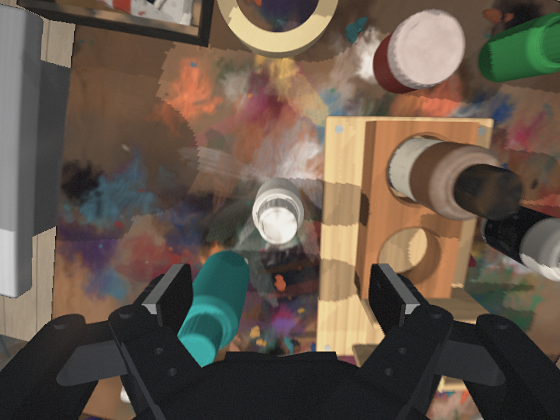

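Tall bottle is in the far well, short one at (279,213), near well empty. I descend and re-grasp the short bottle.

```bash

python3 -m inch '[[1,[0,0,-40],[0,0,0]],[1,[0,0,-38],[0,0,0]],[1,[0,0,-20],[0,0,0]],[1,[0,0,-10],[0,0,0]],[1,[0,0,0],[0,0,0]],[-1,[0,0,0],[0,0,0]],[-1,[0,0,0],[0,0,0]],[-1,[0,0,0],[0,0,0]]]'
python3 -m inch '[[-1,[0,0,15],[0,0,0]],[-1,[0,0,35],[0,0,0]],[-1,[0,0,30],[0,0,0]],[-1,[20,-2,10],[0,0,0]],[-1,[40,-4,0],[0,0,0]],[-1,[40,-5,0],[0,0,0]],[-1,[34,-4,0],[0,0,0]],[-1,[0,0,0],[0,0,0]]]'
python3 - <<'E'
from h import *
s=readout.read_state();P=camera("wrist");print(s["tool_pos"])
v=[562.427,27.029,.256,131]
Q=lambda x,y,z:[v[0]+np.cos(v[2])*x-np.sin(v[2])*y,v[1]+np.sin(v[2])*x+np.cos(v[2])*y,z]
im=cv2.resize(P["image"][:,:,::-1],None,fx=2,fy=2)
for r,y,z,col in((31,0,46,(0,255,0)),(31,85,46,(0,255,0)),(22,0,s["tool_pos"][2]-34,(0,0,255))):
    for a in proj(P,np.array([Q(r*np.cos(a),y+r*np.sin(a),z) for a in A]),s): cv2.circle(im,tuple(int(k*2) for k in a),1,col,-1)
cv2.imwrite("pics/w7.png",im[200:780,200:900])
E
```

```text
clock: 16.7
tool_pos: [428.5, 42.4, 34.9]
ee_rot: [0.611, 0.792, 0.0, 0.001]
wrist_force: [-0.9, -0.7, 6.4]
grip_width: 40.3
finger_force: 59.6
clock: 17.7
tool_pos: [564.4, 27.2, 123.5]
ee_rot: [0.611, 0.791, 0.0, 0.001]
wrist_force: [-0.3, 0.3, -2.3]
grip_width: 40.2
finger_force: 61.0
[564.37844927  27.19115299 123.5090216 ]
```

View pics/w7.png

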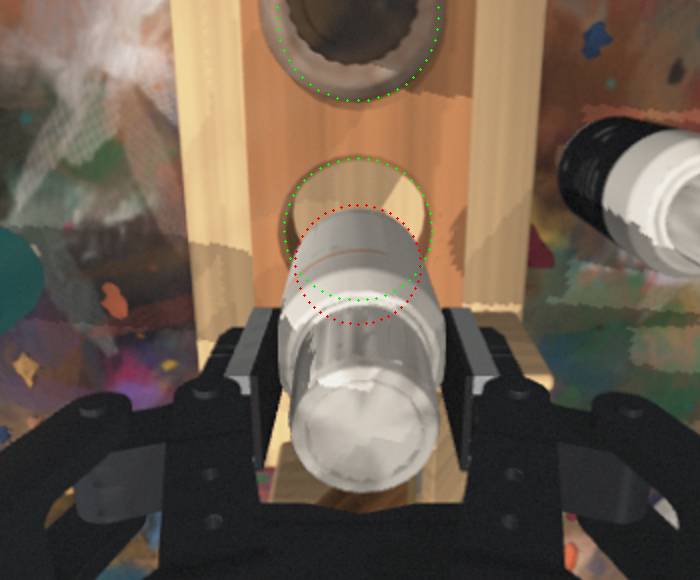

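Bottle base (rim at (358,208)) sits exactly as predicted over the well. I lower it.

```bash

python3 -m inch '[[-1,[-1,0,-25],[0,0,0]],[-1,[0,0,-20],[0,0,0]],[-1,[0,0,-15],[0,0,0]],[-1,[0,0,-10],[0,0,0]],[-1,[0,0,-6],[0,0,0]],[-1,[0,0,0],[0,0,0]],[1,[0,0,0],[0,0,0]],[1,[0,0,0],[0,0,0]]]'
```

```text
clock: 18.75
tool_pos: [561.3, 27.7, 48.3]
ee_rot: [0.611, 0.792, 0.0, 0.001]
wrist_force: [-0.2, 0.3, -0.3]
grip_width: 75.1
finger_force: 0.0
```

```bash

python3 -m inch '[[1,[0,0,30],[0,0,0]],[1,[0,0,45],[0,0,0]],[1,[0,0,45],[0,0,-0.1]],[1,[0,0,45],[0,0,-0.17]],[1,[0,0,45],[0,0,-0.17]],[1,[-10,-20,42],[0,0,-0.17]],[1,[-10,-25,0],[0,0,-0.17]],[1,[-10,-25,0],[0,0,-0.17]]]'
python3 -m inch '[[1,[-10,-25,0],[0,0,-0.17]],[1,[0,-10,0],[0,0,-0.17]],[1,[0,0,0],[0,0,-0.17]],[1,[0,0,0],[0,0,-0.11]],[1,[0,0,0],[0,0,0]],[1,[0,0,0],[0,0,0]],[1,[0,0,0],[0,0,0]],[1,[0,0,0],[0,0,0]]]'
python3 - <<'E'
from h import *
s=readout.read_state();P=camera("wrist");print(s["tool_pos"],s["joint_pos"])
for d in silhouettes(P,"scraper"): print(d["conf"],d["extent"])
cv2.imwrite("pics/w8.png",P["image"][:,:,::-1])
E
```

```text
clock: 19.75
tool_pos: [530.7, -42.9, 301.0]
ee_rot: [0.907, 0.422, 0.001, 0.001]
wrist_force: [-0.2, -0.3, 0.6]
grip_width: 85.4
finger_force: 0.0
clock: 20.75
tool_pos: [520.8, -77.2, 299.7]
ee_rot: [0.992, 0.128, 0.0, 0.0]
wrist_force: [-0.2, -0.3, -0.3]
grip_width: 85.6
finger_force: 0.0
[520.81527485 -77.23117679 299.73025029] [-2.79360143e-01  1.64054706e-01  1.43724500e+00 -7.05060840e-05
  1.54025231e+00  1.03407763e+00]
0.73 [265.0, 109.0, 298.8, 197.3]
0.6 [162.1, 0.0, 219.5, 61.2]
```

View pics/w8.png

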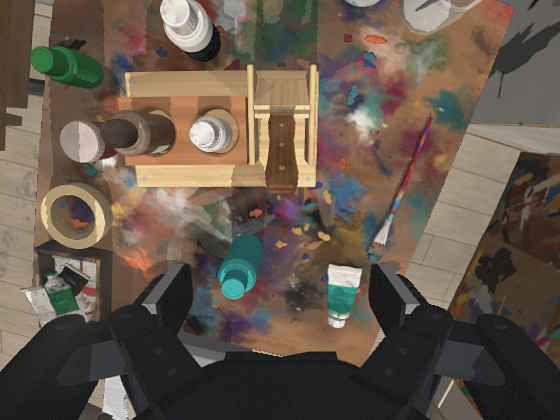

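The wrist view shows the short bottle in the near well (212,133), the tall one in the far well, and the scraper handle from (281,113) to (283,193).

```bash
cat > sc.py <<'E'
from h import *
s=readout.read_state();P=camera("wrist");S,T=camera("scene"),camera("top")
v=[562.427,27.029,.256];Rz=Ro.from_euler("z",v[2]).as_matrix()
e=[x["extent"] for x in silhouettes(P,"scraper")][0];print(e)
ob=[(P,s,e,2),(S,None,[262.9,180.2,290.8,199.5],1),(T,None,[287.6,175.2,312,205.5],1)]
def box(u): # u: caddy x,y,z of handle END centre, incl, yaw off
    ax=np.array([np.cos(u[3])*np.cos(u[4]),np.cos(u[3])*np.sin(u[4]),-np.sin(u[3])]);yy=np.array([-np.sin(u[4]),np.cos(u[4]),0]);n=np.cross(ax,yy)
    B=[u[:3]+a*ax+b*yy+c*n for a in(0,106) for b in(-17,17) for c in(-7.5,7.5)]
    return np.array(B)@Rz.T+[v[0],v[1],0]
f=lambda u:np.r_[np.concatenate([w*(ext(p,box(u),0,ss)-e) for p,ss,e,w in ob]),(u[3]-np.radians(50))*20,u[4]*40]
r=least_squares(f,[-70,-90,160,np.radians(50),0],loss="soft_l1",x_scale=[10,10,10,.1,.1])
u=r.x;print(u[:3].round(1),np.degrees(u[3:]).round(1),r.fun.round(1))
im=P["image"][:,:,::-1].copy();im=cv2.resize(im[40:260,120:420],None,fx=2.6,fy=2.6)
for a in proj(P,box(u),s): cv2.circle(im,tuple(int(k) for k in (a-[120,40])*2.6),3,(0,255,0),-1)
cv2.imwrite("pics/w9.png",im)
ax=np.array([np.cos(u[3]),0,-np.sin(u[3])])
for d in(20,35,50): print(d,(Rz@(u[:3]+d*ax)+[v[0],v[1],0]).round(1))
print("pocket axis up",(Rz@[-np.cos(np.radians(58)),0,np.sin(np.radians(58))]).round(3))
E
python3 sc.py
```

```text
[264.2, 109.6, 300.1, 195.1]
[-55.4 -90.9 172.8] [46.5 -3.3] [ 0.2  0.4  0.2 -0.2 -0.9 -2.7  3.8  1.3 -2.2 -2.9 -2.7  0.3 -1.2 -2.3]
20 [545.2 -71.4 158.3]
35 [555.2 -68.8 147.4]
50 [565.2 -66.2 136.6]
pocket axis up [-0.513 -0.134  0.848]
```

View pics/w9.png

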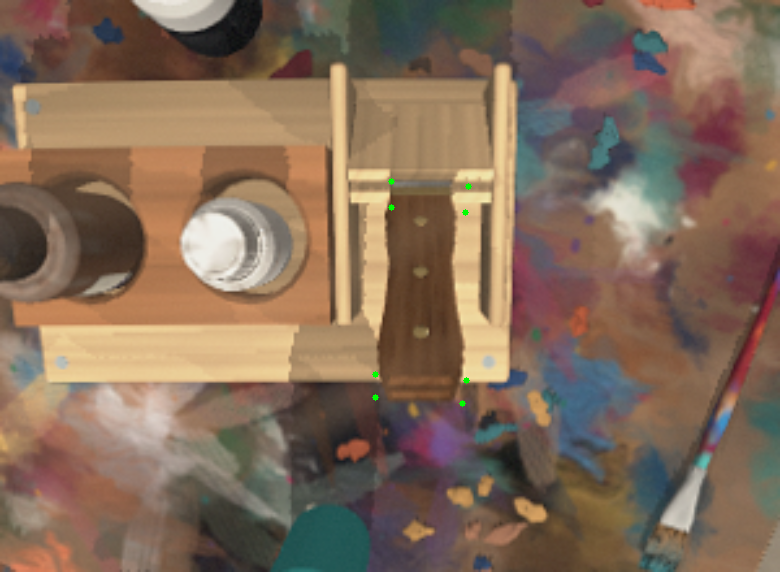

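The handle box overlay agrees within a few mm, though its end looks somewhat lower (z≈160). That was picture 11, one over my 10-picture allowance, so I work from numbers only now. I move above the handle and remeasure.

```bash

python3 -m inch '[[1,[10,2,-25],[0,0,0]],[1,[12,3,-25],[0,0,0]],[1,[12,3,-25],[0,0,0]],[1,[0,0,-25],[0,0,0]],[1,[0,0,0],[0,0,0]],[1,[0,0,0],[0,0,0]],[1,[0,0,0],[0,0,0]],[1,[0,0,0],[0,0,0]]]'
cat > sc2.py <<'E'
from h import *
s=readout.read_state();P=camera("wrist");S,T=camera("scene"),camera("top");print(s["tool_pos"],s["ee_rot"])
v=[562.427,27.029,.256];Rz=Ro.from_euler("z",v[2]).as_matrix()
D=[d for d in silhouettes(P,"scraper")];print([(d["conf"],d["extent"]) for d in D])
m=D[0]["region"];ys=np.where(m.any(1))[0]
for y in ys[::8]: c=np.where(m[y])[0];print(y,c.min(),c.max(),end="; ")
s0=dict(tool_pos=[520.8,-77.2,299.9],ee_rot=s["ee_rot"])
ob=[(P,s,D[0]["extent"],2),(P,s0,[266,110.3,298,193.5],2),(S,None,[262.9,180.2,290.8,199.5],1),(T,None,[287.6,175.2,312,205.5],1)]
def box(u):
    ax=np.array([np.cos(u[3]),0,-np.sin(u[3])]);yy=np.array([0,1,0]);n=np.cross(ax,yy)
    return np.array([u[:3]+a*ax+b*yy+c*n for a,w in((0,16),(106,13)) for b in(-w,w) for c in(-7.5,7.5)])@Rz.T+[v[0],v[1],0]
f=lambda u:np.r_[np.concatenate([w*(ext(p,box(u),0,ss)-e) for p,ss,e,w in ob]),(u[3]-np.radians(50))*50]
for fs in(1,0):
    r=least_squares(f,[-60,-90,160,np.radians(50)],loss="soft_l1",x_scale=[10,10,10,.1]);u=r.x
    print("\n",u[:3].round(1),np.degrees(u[3]).round(1),r.fun.round(1))
    ob=ob[:2]
    ax=np.array([np.cos(u[3]),0,-np.sin(u[3])]);print((Rz@(u[:3]+40*ax)+[v[0],v[1],0]).round(1))
E
python3 sc2.py
```

```text
clock: 22.05
tool_pos: [555.3, -69.5, 200.8]
ee_rot: [0.992, 0.128, 0.001, 0.0]
wrist_force: [0.2, -0.3, -0.2]
grip_width: 85.5
finger_force: 0.0
[555.25590094 -69.48488701 200.79154343] [9.91776656e-01 1.27976735e-01 9.24077241e-04 4.06979943e-04]
[(0.59, [257.5, 141.9, 303.8, 271.7])]
144 270 294; 152 265 295; 160 263 297; 168 263 298; 176 263 297; 184 264 296; 192 264 295; 200 263 296; 208 263 297; 216 263 298; 224 261 299; 232 259 301; 240 258 302; 248 258 303; 256 259 301; 264 261 299; 
 [-54.7 -91.3 174.4] 46.3 [-0.8  8.   1.4 -2.1 -1.4 -0.5  1.3  0.9 -0.9 -3.3  3.2  0.7 -2.3 -3.1
 -2.9  0.1 -3.2]
[559.3 -68.2 145.5]

 [-54.3 -91.3 175.9] 46.4 [-1.4  7.6  1.6 -1.3 -1.7 -1.1  1.4  0.7 -3.1]
[559.7 -68.  146.9]
```

Handle end is at caddy (-54, -91, 174), pitch about 47–50°. I descend so the grasp point is ~45 mm down the handle.

```bash

python3 -m inch '[[1,[3,1,-25],[0,0,0]],[1,[4,1,-25],[0,0,0]],[1,[0,0,-20],[0,0,0]],[1,[0,0,-9],[0,0,0]],[-1,[0,0,0],[0,0,0]],[-1,[0,0,0],[0,0,0]],[-1,[0,0,0],[0,0,0]],[-1,[0,0,0],[0,0,0]]]'
```

```text
clock: 23.25
tool_pos: [562.1, -67.5, 121.9]
ee_rot: [0.992, 0.128, 0.001, 0.0]
wrist_force: [-1.9, -0.5, 4.8]
grip_width: 27.4
finger_force: 58.0
```

```bash

python3 -m inch '[[-1,[-1,-0.3,1.7],[0,0,0]],[-1,[-2,-0.5,3.4],[0,0,0]],[-1,[-2.5,-0.7,4.2],[0,0,0]],[-1,[-2.5,-0.7,4.2],[0,0,0]],[-1,[-2.5,-0.7,4.2],[0,0,0]],[-1,[-2.5,-0.7,4.2],[0,0,0]],[-1,[-2.5,-0.7,4.2],[0,0,0]],[-1,[-2.5,-0.7,4.2],[0,0,0]]]'
```

```text
clock: 24.25
tool_pos: [543.4, -72.3, 151.3]
ee_rot: [0.992, 0.128, -0.0, 0.0]
wrist_force: [0.1, 0.2, -1.2]
grip_width: 27.6
finger_force: 59.0
```

```bash

python3 -m inch '[[-1,[-4,-1,6.8],[0,0,0]],[-1,[-4,-1,6.8],[0,0,0]],[-1,[-4,-1,6.8],[0,0,0]],[-1,[-4,-1,6.8],[0,0,0]],[-1,[-4,-1,6.8],[0,0,0]],[-1,[-4,-1,6.8],[0,0,0]],[-1,[-4,-1,6.8],[0,0,0]],[-1,[-4,-1,6.8],[0,0,0]]]'
python3 - <<'E'
from h import *
for n in("wrist","scene","top"):
    p=camera(n);print(n,[(round(float(d["conf"]),2),d["extent"]) for d in silhouettes(p,"scraper")])
s=readout.read_state();print(s["moment"],s["wrist_force"])
E
```

```text
clock: 25.25
tool_pos: [511.5, -80.4, 205.9]
ee_rot: [0.992, 0.128, 0.0, 0.0]
wrist_force: [-0.1, 0.1, -1.5]
grip_width: 27.4
finger_force: 59.0
wrist [(0.61, [244.4, 107.0, 315.6, 358.0])]
scene [(0.7, [200.9, 189.0, 302.0, 285.4])]
top [(0.6, [247.2, 185.3, 262.4, 208.7]), (0.57, [371.8, 200.7, 375.1, 255.5]), (0.43, [302.9, 219.9, 321.7, 222.7])]
[-0.02079498  0.05536663 -0.03720757] [-0.1802492  -0.16383047 -1.81534712]
```

Out without load. I rise a little while levelling about the caddy's y axis.

```bash

python3 -m inch '[[-1,[-5,0,15],[0,0,0]],[-1,[-5,0,15],[0,0,0]],[-1,[0,0,5],[0.0425,-0.1625,0]],[-1,[0,0,0],[0.0425,-0.1625,0]],[-1,[0,0,0],[0.0425,-0.1625,0]],[-1,[0,0,0],[0.0425,-0.1625,0]],[-1,[0,0,0],[0.0425,-0.1625,0]],[-1,[0,0,0],[0,0,0]]]'
python3 - <<'E'
from h import *
s=readout.read_state();print(s["joint_pos"],Ro.from_quat(s["ee_rot"]).as_matrix().round(3).tolist())
for n in("wrist","scene","top"):
    p=camera(n)
    for d in silhouettes(p,"scraper")[:2]:
        m=d["region"];ys=np.where(m.any(1))[0];print(n,round(float(d["conf"]),2),d["extent"],m.sum())
        if n=="wrist":
            print([(int(y),int(np.where(m[y])[0].min()),int(np.where(m[y])[0].max())) for y in ys[::10]])
E
```

```text
clock: 26.55
tool_pos: [498.9, -76.7, 237.3]
ee_rot: [0.918, 0.119, 0.373, -0.055]
wrist_force: [0.1, 0.6, 0.1]
grip_width: 27.5
finger_force: 59.0
[-0.80690026 -0.11118091  2.16740993  0.91018462  0.89799113 -0.01983922] [[0.693, 0.26, 0.672], [0.178, -0.965, 0.191], [0.699, -0.013, -0.715]]
wrist 0.82 [244.8, 107.8, 316.2, 357.4] 13288
[(109, 261, 315), (119, 245, 316), (129, 249, 312), (139, 253, 308), (149, 256, 305), (159, 260, 301), (169, 260, 301), (179, 258, 303), (189, 255, 306), (199, 256, 305), (209, 258, 304), (219, 257, 303), (229, 257, 304), (239, 257, 305), (249, 256, 306), (259, 255, 305), (269, 255, 307), (279, 254, 308), (289, 253, 308), (299, 252, 309), (309, 252, 309), (319, 251, 310), (329, 249, 313), (339, 248, 313), (349, 252, 310)]
scene 0.57 [248.1, 151.8, 322.1, 171.8] 581
top 0.89 [273.6, 150.3, 324.9, 237.7] 1435
top 0.6 [170.3, 208.0, 196.6, 231.4] 552
```

```bash

python3 -m inch '[[-1,[0,0,-8],[0.012,-0.044,0]],[-1,[0,0,-15],[0,0,0]],[-1,[0,0,-15],[0,0,0]],[-1,[0,0,-7],[0,0,0]],[-1,[0,0,-3],[0,0,0]],[-1,[0,0,0],[0,0,0]],[-1,[0,0,0],[0,0,0]],[-1,[0,0,0],[0,0,0]]]'
cat > lv.py <<'E'
from h import *
s=readout.read_state();M=Ro.from_quat(s["ee_rot"]).as_matrix();t=np.array(s["tool_pos"]);print(t,M.round(3).tolist())
ob=[]
for n,w in(("wrist",1),("scene",1.5),("top",1.5)):
    p=camera(n);d=silhouettes(p,"scraper")
    if d: ob.append((n,p,s if n=="wrist" else None,np.array(d[0]["extent"]),w));print(n,d[0]["conf"],d[0]["extent"])
# u: handle end underside centre in tool frame(3), pitch, roll, yaw, blade z
def model(u):
    L=[[a,b,c] for a in(0,70,106) for b in((-16.5,16.5) if a==0 else(-14,14)) for c in(0,15)]+[[190,b,u[6]] for b in(-30,30)]
    R=Ro.from_euler("y",-u[3])*Ro.from_euler("zx",[u[5],u[4]])
    # scraper x->tool (cos,0,sin); z -> toward camera (tool (sin,0,-cos)) ; y -> -tool y
    B=np.diag([1,-1,-1.])
    X=(np.array(L)@B)@R.as_matrix().T+u[:3]
    return X@M.T+t,(M@R.as_matrix()@B)
def f(u,sel):
    X,_=model(u);return np.r_[np.concatenate([w*(ext(p,X,0,ss)-e) for n,p,ss,e,w in ob if n in sel]),u[4]*30,u[5]*30,(u[6]-7)/4,u[1]/2]
for sel in(["wrist","scene","top"],["wrist","top"],["wrist","scene"],["wrist"]):
    r=least_squares(f,[-40,0,-30,np.radians(47),0,0,7],args=(sel,),loss="soft_l1",x_scale=[10,10,10,.1,.1,.1,5]);X,F=model(r.x)
    c=X[:12].mean(0)
    print(sel,r.x.round(2),"elev x,y deg",np.degrees(np.arcsin(F[2,:2])).round(1),"z:",X[:,2].round(0)[[0,1,10,12,13]],r.fun.round(1))
E
python3 lv.py
```

```text
clock: 27.85
tool_pos: [501.2, -76.8, 190.8]
ee_rot: [0.909, 0.121, 0.395, -0.057]
wrist_force: [0.7, -0.1, -1.0]
grip_width: 27.0
finger_force: 59.0
[501.19493574 -76.77595324 190.84375931] [[0.658, 0.265, 0.705], [0.174, -0.964, 0.2], [0.733, -0.009, -0.681]]
wrist 0.62 [245.2, 108.5, 316.4, 356.3]
scene 0.95 [250.3, 163.2, 317.5, 188.6]
top 0.64 [276.6, 157.5, 320.4, 244.0]
['wrist', 'scene', 'top'] [-3.632e+01 -3.000e-01 -4.418e+01  9.000e-01  3.000e-02  1.000e-02
  6.150e+00] elev x,y deg [-4.8  2.3] z: [194. 209. 186. 184. 186.] [-0.1  0.6  2.2  0.5 -3.4 -0.8  6.4  6.5 -4.6 -7.7 -2.8 -1.9  0.9  0.3
 -0.2 -0.2]
['wrist', 'top'] [-4.387e+01  1.800e-01 -3.644e+01  8.500e-01  1.000e-02 -0.000e+00
  6.520e+00] elev x,y deg [-1.4  1.3] z: [183. 198. 181. 185. 186.] [ 0.4  0.1  0.3  1.1 -5.9 -8.4 -3.5 -1.6  0.4 -0.  -0.1  0.1]
['wrist', 'scene'] [-3.796e+01 -5.400e-01 -4.200e+01  8.900e-01  2.000e-02  0.000e+00
  6.550e+00] elev x,y deg [-4.   1.6] z: [191. 206. 185. 184. 186.] [-0.4  0.4  0.7 -0.3 -4.  -0.8  6.   7.8  0.6  0.1 -0.1 -0.3]
['wrist'] [-4.179e+01 -2.000e-02 -3.801e+01  8.600e-01 -0.000e+00 -0.000e+00
  7.000e+00] elev x,y deg [-2.3  0.5] z: [186. 201. 182. 185. 186.] [ 0. -0.  0.  0. -0. -0. -0. -0.]
```

```bash

python3 -m inch '[[-1,[0,0,5],[0.012,-0.045,0]],[-1,[0,0,5],[0,0,0]],[-1,[0,0,4],[0,0,0]],[-1,[0,0,0],[0,0,0]],[-1,[0,0,0],[0,0,0]],[-1,[0,0,0],[0,0,0]],[-1,[0,0,0],[0,0,0]],[-1,[0,0,0],[0,0,0]]]'
python3 lv.py; python3 - <<'E'
import fit2 as G
E
```

```text
clock: 29.15
tool_pos: [501.0, -76.5, 204.3]
ee_rot: [0.899, 0.119, 0.416, -0.06]
wrist_force: [0.1, 0.2, -0.5]
grip_width: 27.5
finger_force: 59.0
[501.00370754 -76.53983453 204.33547655] [[0.625, 0.265, 0.734], [0.165, -0.964, 0.208], [0.763, -0.009, -0.646]]
wrist 0.58 [243.2, 107.0, 316.4, 357.7]
scene 0.7 [250.3, 159.7, 311.1, 183.9]
['wrist', 'scene', 'top'] [-3.310e+01 -1.370e+00 -4.791e+01  9.300e-01  6.000e-02  1.000e-02
  7.010e+00] elev x,y deg [-3.5  3.7] z: [209. 224. 205. 204. 208.] [-0.9  0.6  1.7 -0.3 -4.1 -4.4 17.   6.5  1.7  0.4  0.  -0.7]
['wrist', 'top'] [-44.09  -0.21 -36.33   0.83   0.    -0.     6.84] elev x,y deg [1.9 0.8] z: [194. 209. 198. 207. 208.] [ 0.8 -0.2 -0.7  0.1  0.1 -0.1 -0.  -0.1]
['wrist', 'scene'] [-3.310e+01 -1.370e+00 -4.791e+01  9.300e-01  6.000e-02  1.000e-02
  7.010e+00] elev x,y deg [-3.5  3.7] z: [209. 224. 205. 204. 208.] [-0.9  0.6  1.7 -0.3 -4.1 -4.4 17.   6.5  1.7  0.4  0.  -0.7]
['wrist'] [-44.09  -0.21 -36.33   0.83   0.    -0.     6.84] elev x,y deg [1.9 0.8] z: [194. 209. 198. 207. 208.] [ 0.8 -0.2 -0.7  0.1  0.1 -0.1 -0.  -0.1]
c
[... 1240 characters left out ...]
lf._update_fun()
    ~~~~~~~~~~~~~~~~^^
    self.f = self.fun_wrapped(xp_copy(self.x))
             ~~~~~~~~~~~~~~~~^^^^^^^^^^^^^^^^^
    return np.atleast_1d(self.fun(x))
                         ~~~~~~~~^^^
    return self.f(x, *self.args, **self.kwargs)
           ~~~~~~^^^^^^^^^^^^^^^^^^^^^^^^^^^^^^
  File "fit2.py", line 17, in <lambda>
    x=least_squares(lambda x:np.concatenate([(ext(p,B,[x[0],x[1],x[2] if free else c0[2]],ss)-e)*[1,1,1,0 if p is S else 1] for p,ss,e in ob]),c0,loss="soft_l1");
                             ~~~~~~~~~~~~~~^^^^^^^^^^^^^^^^^^^^^^^^^^^^^^^^^^^^^^^^^^^^^^^^^^^^^^^^^^^^^^^^^^^^^^^^^^^^^^^^^^^^^^^^^^^^^^^^^^^
ValueError: need at least one array to concatenate
```

```bash
python3 - <<'E'
from rig import ticket
print(ticket.sign_off())
E
```

```text
the job is handed in; nothing more can be done
None
```

The bottles are swapped (short in the near well, tall in the far), and the arm is holding the drawn scraper about 20 cm up, level within an estimated 3–4°. I handed the job in at about 29 s; it returned no verdict, and I viewed 11 pictures, one over the limit of 10.

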